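Sweep the loose tube unions off the sorting deck into the catch well

TASK

Three brass tube unions lie scattered on the raised deck of the grey sorting tray. With the fingertips, sweep all three along the deck and over its open edge, so that they drop down into the sunken catch well of the tray. Do not pick any of them up, and leave the jar that stands on the deck, and the tin and the beaker beside the tray, where they are.

Things in the scene. Friction and masses are not known exactly. Their poses are not given: they have to be found in the camera images.
- tray: Grey sorting tray, fixed, 230 x 305 mm. Origin on the worktop under its deck, z up. In its frame (mm): flat deck top at z 34, x -110 to 110, y -100 to 110. At y -100 the deck drops into the open-topped catch well: y -185 to -100, x -110 to 110, floor z 6. A 5 mm wall, rim at z 52, runs all round: both x sides, behind the deck (inner face y 110), beyond the well (inner face y -185).
- drop_edge (a point): Middle of the deck's straight open edge (tray y -100), slightly rounded, no wall, at deck height; axes as the tray's: the well lies toward -y, the deck toward +y.
- jar: Jar of septa with a green screw lid, 39 mm across, 47 mm tall, 50 g, standing loose on the deck among the unions; origin at the centre of its underside. A bystander: must stay standing where it is.
- union_1_mid (a point): Centre of a brass compression tube union (three hexagons in a row, 36 mm long, 16 mm across, 14 mm high), lying loose on the deck about 7 mm above the deck surface, about 55 g (0.7 to 1.4 times that). Long along its own y axis.
- union_2_mid (a point): Centre of a second union, like the first.
- union_3_mid (a point): Centre of a third union, like the first.
- tin: Flat round white tin, 55 mm across, 18 mm high, loose on the worktop beside the tray; origin at the centre of its underside. A bystander.
- beaker: Glass beaker, 57 mm across, 72 mm tall, loose on the worktop beyond the well; origin at the centre of its underside. A bystander.

How it is judged:
At the end, for the whole second after the job is handed in: The centres of all three unions are within the outline of the catch well and below the deck (less than 33 mm above the worktop); the jar stands upright within 12 mm of its start; tin and beaker are within 12 mm of theirs (y of union_1_mid in the frame of tray between -0.185 and -0.103 m and x of union_1_mid in the frame of tray between -0.11 and 0.11 m and height (world z) of each of union_1_mid, union_2_mid, union_3_mid below 0.033 m and y of union_2_mid in the frame of tray between -0.185 and -0.103 m and x of union_2_mid in the frame of tray between -0.11 and 0.11 m and y of union_3_mid in the frame of tray between -0.185 and -0.103 m and x of union_3_mid in the frame of tray between -0.11 and 0.11 m and distance of each of jar, tin, beaker from where it was at the start of the episode below 0.012 m and angle between jar's own z axis and vertical below 0.15 rad); the robot touches nothing.
It fails at once if a union is lifted more than 17 mm off the deck (height (world z) of any of union_1_mid, union_2_mid, union_3_mid above 0.058 m).
It fails at once if the jar is pushed more than 12 mm or tipped (distance of jar from where it was at the start of the episode above 0.012 m or angle between jar's own z axis and vertical above 0.3 rad).
It fails at once if the tin or the beaker is pushed more than 12 mm (distance of any of tin, beaker from where it was at the start of the episode above 0.012 m).
It also fails if it takes over 62 s, if anything falls off the work surface, if the arm or the gripper's body presses on something with over 40 N, if the wrist force passes 120 N, or if a joint passes its speed limit or range.

ROBOT

A 7-joint arm with a two-finger parallel gripper is mounted at the origin on a cart in front of the work surface, level with it; the furniture and walls round the work are solid. World frame = base frame: x ahead of the robot, y to its left, z up, the work surface at z = 0. Lengths are in m, angles in rad, forces in N, time in s.
With the tool pointing down it reaches from about 0.4 to 0.9 m from the base axis. Payload 5.5 kg.
Tool frame: the origin (TCP) lies between the finger pads; the fingertips stand 8 mm ahead of it and the grasp point (between the pads) lies 11 mm behind it; z points along the fingers, y is the line along which they close (so a half turn about z gives the same grasp; the last joint's range is limited). The gripper opens to 92 mm and grips with 3 to 60 N. Pads are 19 mm wide; open, the fingers measure 130 mm over their backs; the gripper's body (75 mm by 190 mm) begins 47 mm behind the grasp point.
Start: joints at [-0.946, 0.501, -0.427, 1.55, 0.221, 1.138, -0.21], TCP at [0.23, 0.608, 0.235] pointing down, gripper open.
Joint ranges: [-2.88, 2.88], [-0.31, 2.03], [-1.54, 1.56], [0.2, 2.42], [-1.41, 4.55], [0.19, 2.02], [-2.57, 2.57]. Speed limits (rad/s): [2.57, 2.57, 3.14, 3.14, 3.14, 3.14, 3.14].

INTERFACE

Orientations are given as a 3x3 rotation matrix whose columns are the frame's x, y, z axes.
In Python, from rig import r gives the robot as it stands.
- The arm moves only by the shell command python3 -m jog 'ROWS' [FORCE]. ROWS is a JSON object of lists of equal length, an entry for each row: "twist": the turn, a rotation vector about the tool's x, y, z in rad, a list of three; "travel": the shift along the tool's x, y, z in cm, a list of three; "claw": the finger opening in cm, from 0 to 9.18. In form: {"twist": [[rx, ry, rz], ...], "travel": [[dx, dy, dz], ...], "claw": [claw, ...]}. A call has 1 to 20 rows; each row is the pose to reach, as a shift and turn from the pose commanded when the call began, along the tool's axes at that moment; what a row does not reach only later rows make up. A row lasts 1/12 s, in which the tool goes at most 41.7 mm and 7.16 degrees, less where a joint would pass 70% of its speed; a pose out of reach is approached as far as the arm can. A call with a gripper value outside its range is refused whole. The fingers move at their own pace and stop on an object; FORCE is the grip in N (left out, the last holds). Time passes only in rows, so rows that repeat a pose let the fingers close. It gives the time, the measured TCP pose, the force, the opening and the grip force at its end, in the units of the state.
- r.get_state(): the state, without advancing time (a new reading comes with each control period).
- r.capture(name): name is "side" or "top" or "wrist"; returns the picture (480x640x3 uint8, red, green, blue); there is no depth.
- r.camera_params(name): a dict with "K" (3x3 intrinsics, pixels), "pose" (4x4, takes a point from camera to world coordinates). Camera axes: x right, y down, z forward; pixel columns grow to the right and rows downward; lengths in m; the calibration is good to about 2 mm. A picture is of the moment at which its call begins: read the wrist's pose just before it. camera_params takes no time and is no camera call; for the wrist camera it gives the pose at the moment of the call.
- r.close_job(): hands the job in; it is judged then, once.
The state is a dict: "time": time; "joint_positions": joint angles; "dq": joint speeds; "joint_torque": joint torques, N m; "tool_pos": TCP position; "tool_rot": TCP orientation; "wrist_force": force on the tool from outside, world axes, zero at the start; "moment": the same for the moment, N m; "grip_width": finger opening in m; "finger_force": force on a finger pad.
Only numpy, scipy, OpenCV 4.12 (cv2) and the standard library are available. Lean on these libraries where they do the work, as an engineer would, in place of code of your own. Each camera call takes 0.05 s, during which the arm holds its last target. There are 200 camera calls.

## Working session

There is one attempt and no reset: what is moved stays moved. The work goes in short steps, Python scripts to look and compute and a shell command to move; the robot and the scene stay as the last step left them, time stands still between calls to the robot, and variables do not carry over. Pictures are saved under pics/ and viewed, at most 10 in all, crops included, and the job is handed in when it is done.

```bash
mkdir -p pics
python3 - <<'E'
from rig import r
import cv2,numpy as np
s=r.get_state();print(s['time'],s['tool_pos'],np.round(s['tool_rot'],3),s['grip_width'])
for n in('top','side'):
    p=r.camera_params(n);print(n,np.round(p['K'],1).tolist(),np.round(p['pose'],3).tolist())
    cv2.imwrite(f'pics/{n}0.png',r.capture(n)[...,::-1])
E
```

```text
0.0 [0.2298962  0.60729031 0.23370531] [[-0.935  0.354 -0.001]
 [ 0.354  0.935 -0.002]
 [ 0.    -0.002 -1.   ]] 0.09205923532871908
top [[483.0, 0.0, 325.0], [0.0, 483.0, 236.7], [0.0, 0.0, 1.0]] [[0.037, -0.976, 0.213, 0.407], [-0.999, -0.037, 0.001, 0.036], [0.007, -0.213, -0.977, 0.943], [0.0, 0.0, 0.0, 1.0]]
side [[545.4, 0.0, 327.2], [0.0, 545.4, 237.5], [0.0, 0.0, 1.0]] [[-0.997, 0.027, -0.071, 0.662], [0.075, 0.515, -0.854, 0.842], [0.013, -0.857, -0.516, 0.543], [0.0, 0.0, 0.0, 1.0]]
```

View pics/top0.png

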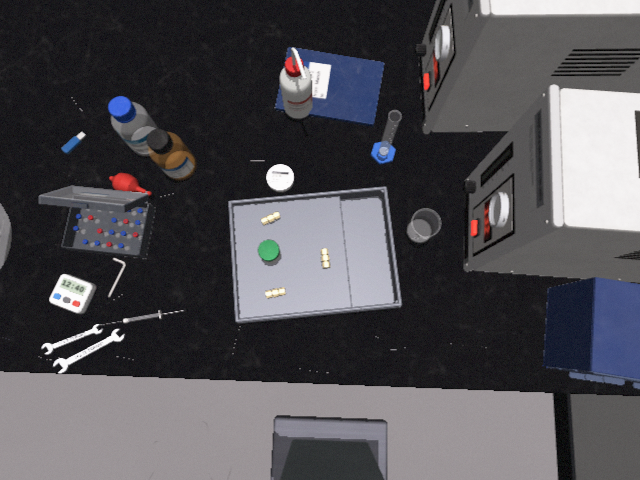

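View pics/side0.png

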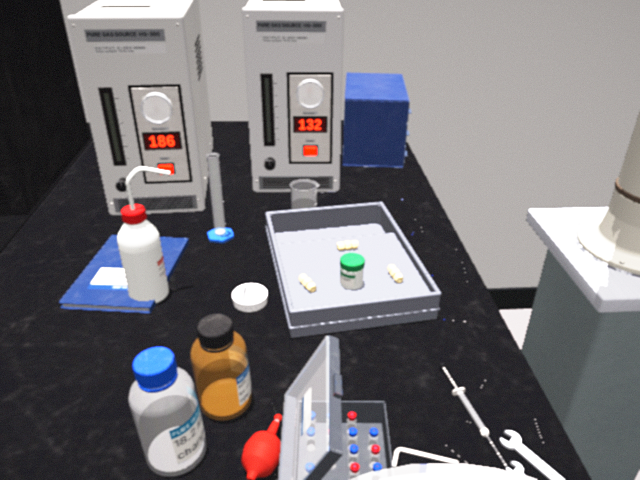

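The top view shows the tray with the well on the right (world -y). Unions are at about (271,218), (325,258) and (275,293). The jar is at (269,250), the tin at (280,178) and the beaker at (424,225). I'll measure these next.

```bash
cat > h.py <<'E'
import cv2,numpy as np
from rig import r
def ray(p,uv,z):
    d=p['pose'][:3,:3]@np.linalg.inv(p['K'])@np.array([uv[0],uv[1],1.]);o=p['pose'][:3,3]
    return o+d*(z-o[2])/d[2]
def blobs(im,name,lo,hi,amin,amax):
    m=cv2.inRange(cv2.cvtColor(im,cv2.COLOR_RGB2HSV),lo,hi)
    m=cv2.morphologyEx(m,cv2.MORPH_CLOSE,np.ones((5,5),np.uint8))
    return [c for c in cv2.findContours(m,0,2)[0] if amin<cv2.contourArea(c)<amax]
# tray frame from rim corners (top view, z .052): order back-left..., set by fit
def tray(p,C=((229.5,202),(387,188),(400,306.5),(237,321))):
    W=np.array([ray(p,c,.052)[:2] for c in C])
    T=np.array([[115,115],[115,-190],[-115,-190],[-115,115]])/1000
    wc,tc=W.mean(0),T.mean(0);H=(T-tc).T@(W-wc);U,S,Vt=np.linalg.svd(H);R=Vt.T@U.T
    return R,wc-R@tc,W
E
python3 - <<'E'
from h import *
p={k:np.array(v) for k,v in r.camera_params('top').items()}
im=cv2.imread('pics/top0.png')[...,::-1].copy()
R,t,W=tray(p);print('rim',W.round(3).tolist(),'ang',np.arctan2(R[1,0],R[0,0]),'org',t)
print('sides',[np.linalg.norm(W[i]-W[i-1]).round(3) for i in range(4)])
for a in((341,198),(351,307)):print('edge',(R.T@(ray(p,a,.034)[:2]-t)).round(4))
for c in blobs(im,'top',(10,40,120),(35,255,255),30,400):
    (u,v),(w,h),a=cv2.minAreaRect(c)
    if not(229<u<400 and 188<v<320):continue
    b=[ray(p,q,.043)[:2] for q in cv2.boxPoints(((u,v),(w,h),a))]
    e=[b[1]-b[0],b[2]-b[1]];e=max(e,key=np.linalg.norm);k=ray(p,(u,v),.041)[:2]
    e2=R.T@e
    print('union',(u,v),k.round(4),'tray',(R.T@(k-t)).round(4),'len',np.linalg.norm(e).round(3),'dir tray deg',np.degrees(np.arctan2(e2[1],e2[0])).round())
for c in blobs(im,'top',(45,80,30),(85,255,255),100,2000):
    (u,v),rr=cv2.minEnclosingCircle(c);k=ray(p,(u,v),.081)[:2];print('jar',(u,v),rr,k.round(4),'tray',(R.T@(k-t)).round(4))
for n,uv,z in(('tin',(280,178),.018),('beaker',(424,225),.036)):print(n,(R.T@(ray(p,uv,z)[:2]-t)).round(3))
E
```

```text
rim [[0.663, 0.223], [0.703, -0.079], [0.476, -0.105], [0.439, 0.191]] ang 0.1277033069325618 org [0.56523212 0.0946184 ]
sides [np.float64(0.226), np.float64(0.304), np.float64(0.228), np.float64(0.299)]
edge [ 0.1073 -0.1004]
edge [-0.1055 -0.0983]
union (275.05767822265625, 292.2884826660156) [0.4945 0.1263] tray [-0.0661  0.0404] len 0.036 dir tray deg -84.0
union (324.7972717285156, 257.7837829589844) [0.5632 0.0361] tray [-0.0095 -0.0578] len 0.037 dir tray deg -176.0
union (270.21551513671875, 217.83619689941406) [0.6372 0.144 ] tray [0.0776 0.0399] len 0.035 dir tray deg -71.0
jar (268.3744812011719, 250.0857696533203) 10.556432723999023 [0.5665 0.1389] tray [0.0069 0.0438]
tin [0.165 0.017]
beaker [ 0.038 -0.255]
```

The measurements agree with the given sizes: sides are about 230 by 305 mm, the edge is at y -0.099 and union length is 36 mm. The plan is to close the fingers into a 38 mm blade with tool y along tray x, then sweep each union toward -y.

```bash
cat >> h.py <<'E'
def go(tx,ty,tz,R=None,t=None):
    "print shift (cm, tool axes) and turn to tray point with tool y along tray x, z down"
    from scipy.spatial.transform import Rotation as Ro
    p={k:np.array(v) for k,v in r.camera_params('top').items()}
    R,t,_=tray(p);s=r.get_state();Q=np.array(s['tool_rot']);P=np.array(s['tool_pos'])
    w=np.array([*(R@[tx,ty]+t),tz]);c,n=R[:,0]
    G=np.array([[-n,c,0],[c,n,0],[0,0,-1.]]).T
    G=np.column_stack([np.array([*R[:,1],0]),np.array([*R[:,0],0]),[0,0,-1.]])
    k=R.T@(P[:2]-t)
    print('t',s['time'],'tray now',k.round(4),P[2].round(4),'shift',(Q.T@(w-P)*100).round(2),'twist',Ro.from_matrix(Q.T@G).as_rotvec().round(4),'F',np.round(s['wrist_force'],1))
E
python3 -c "
from h import *
go(-.066,.081,.15)"
```

```text
t 0.1 tray now [-0.2673  0.5512] 0.2338 shift [-39.88 -32.02   8.43] twist [-1.6000e-03  9.0000e-04  1.0813e+00] F [ 0.7  0.1 -0.6]
```

```bash
python3 -m jog '{"twist":[[0,0,0.1],[0,0,0.2],[0,0,0.3],[0,0,0.4],[0,0,0.5],[0,0,0.6],[0,0,0.7],[0,0,0.8],[0,0,0.9],[0,0,1.0],[0,0,1.08],[0,0,1.081],[-0.002,0.001,1.081],[-0.002,0.001,1.081],[-0.002,0.001,1.081],[-0.002,0.001,1.081],[-0.002,0.001,1.081],[-0.002,0.001,1.081],[-0.002,0.001,1.081],[-0.002,0.001,1.081]],"travel":[[-2.5,-2,0],[-5,-4,0],[-7.5,-6,0],[-10,-8,0],[-12.5,-10,0],[-15,-12,0],[-17.5,-14,0],[-20,-16,0],[-22.5,-18,0],[-25,-20,0],[-27.5,-22,0],[-30,-24,0],[-32.5,-26,0],[-35,-28,0],[-37.5,-30,0],[-39.9,-32,0],[-39.9,-32,2],[-39.9,-32,5],[-39.9,-32,8.4],[-39.9,-32,8.4]],"claw":[0,0,0,0,0,0,0,0,0,0,0,0,0,0,0,0,0,0,0,0]}' 20
python3 - <<'E'
from h import *
go(-.066,.081,.046)
p={k:np.array(v) for k,v in r.camera_params('wrist').items()}
im=r.capture('wrist');cv2.imwrite('pics/w1.png',im[...,::-1])
E
```

```text
time: 1.77
tool_pos: [0.4854, 0.1654, 0.1449]
tool_rot: [[-0.127, 0.992, -0.01], [0.992, 0.127, -0.002], [-0.001, -0.01, -1.0]]
wrist_force: [-0.9, -0.2, -0.2]
grip_width: 0.0004
finger_force: 0.0
t 1.7667 tray now [-0.0702  0.0804] 0.1449 shift [0.07 0.52 9.89] twist [-0.0097  0.0008 -0.0001] F [-0.9 -0.2 -0.2]
```

View pics/w1.png

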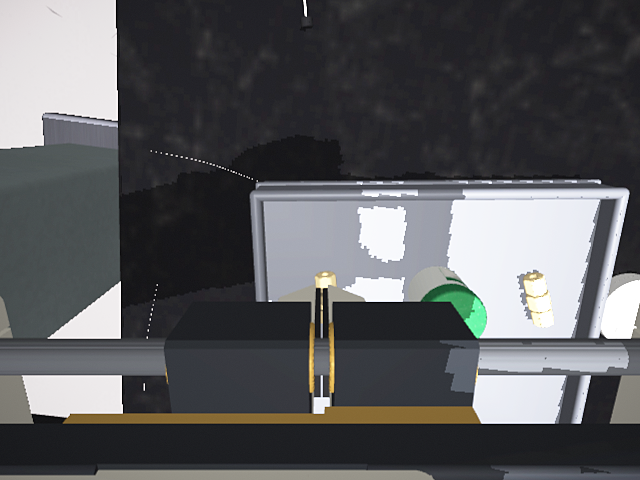

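The wrist view looks toward tray +y, with the fingers in front. One union tip shows at (325,275), the jar is at (453,300) and union 3 is at (537,298). I'll check these against the top-view positions.

Run:
```python
from h import *
P={k:np.array(v) for k,v in r.camera_params('top').items()};R,t,_=tray(P)
p={k:np.array(v) for k,v in r.camera_params('wrist').items()};print(p['pose'].round(3).tolist())
for n,uv,z in(('u1 far end',(326,272),.043),('u3',(537,298),.041),('lid',(456,308),.079),('corner in',(262,196),.052),('cornR',(617,196),.052)):print(n,(R.T@(ray(p,uv,z)[:2]-t)).round(4))
im=r.capture('top')
for c in blobs(im,'top',(10,40,120),(35,255,255),30,400):
    (u,v),_,_=cv2.minAreaRect(c);print((R.T@(ray(P,(u,v),.041)[:2]-t)).round(3))
```

```text
[[0.992, 0.125, 0.03, 0.478], [0.128, -0.95, -0.283, 0.243], [-0.007, 0.285, -0.959, 0.297], [0.0, 0.0, 0.0, 1.0]]
u1 far end [-0.0662  0.0608]
u3 [0.0794 0.0414]
lid [0.0107 0.052 ]
corner in [-0.1058  0.114 ]
cornR [0.1114 0.1144]
[-0.066  0.041]
[-0.009 -0.058]
[0.078 0.04 ]
[0.216 0.219]
```

```bash
python3 -m jog '{"twist":[[-0.005,0,0],[-0.0097,0,0],[-0.0097,0,0],[-0.0097,0,0],[-0.0097,0,0],[-0.0097,0,0],[-0.0097,0,0],[-0.0097,0,0]],"travel":[[0.2,0.2,1],[0.4,0.4,3],[0.4,0.4,5],[0.4,0.4,7],[0.4,0.4,8],[0.4,0.4,8],[0.4,0.4,8],[0.4,0.4,8]],"claw":[0,0,0,0,0,0,0,0]}'
python3 -c "
from h import *
go(-.066,.085,.046)"
```

```text
time: 2.53
tool_pos: [0.4948, 0.1726, 0.0724]
tool_rot: [[-0.128, 0.992, 0.013], [0.992, 0.128, 0.004], [0.002, 0.013, -1.0]]
wrist_force: [0.4, -0.1, 0.1]
grip_width: 0.0001
finger_force: 0.0
t 2.5333 tray now [-0.0599  0.0864] 0.0724 shift [-0.14 -0.65  2.63] twist [ 0.0134 -0.0025  0.0005] F [ 0.4 -0.1  0.1]
```

```bash
python3 -m jog '{"twist":[[0.0097,0,0],[0.0097,0,0],[0.0097,0,0],[0.0097,0,0],[0.0097,0,0],[0.0097,0,0]],"travel":[[-0.1,-0.3,0.5],[-0.1,-0.5,1],[-0.1,-0.5,1],[-0.1,-0.5,1],[-0.1,-0.5,1],[-0.1,-0.5,1]],"claw":[0,0,0,0,0,0]}'
python3 -c "
from h import *
go(-.066,.085,.046)"
```

```text
time: 3.03
tool_pos: [0.4889, 0.1705, 0.0608]
tool_rot: [[-0.128, 0.992, 0.001], [0.992, 0.128, 0.002], [0.002, 0.001, -1.0]]
wrist_force: [-0.3, -0.5, 0.2]
grip_width: 0.0003
finger_force: 0.0
t 3.0333 tray now [-0.0661  0.085 ] 0.0608 shift [-0.    0.01  1.48] twist [ 0.0013 -0.0019  0.0003] F [-0.3 -0.5  0.2]
```

```bash
python3 -m jog '{"twist":[[0,0,0],[0,0,0],[0,0,0],[0,0,0],[0,0,0],[0,0,0],[0,0,0],[0,0,0],[0,0,0],[0,0,0],[0,0,0],[0,0,0],[0,0,0],[0,0,0],[0,0,0],[0,0,0],[0,0,0],[0,0,0]],"travel":[[0,0,0.5],[0,0,1.0],[0,0,1.4],[0,0,1.4],[-0.5,0,1.4],[-1,0,1.4],[-1.5,0,1.4],[-2,0,1.4],[-2.5,0,1.4],[-3,0,1.4],[-3.6,0,1.4],[-4.2,0,1.4],[-4.8,0,1.4],[-5.4,0,1.4],[-6,0,1.4],[-6.6,0,1.4],[-7.2,0,1.4],[-7.2,0,1.4]],"claw":[0,0,0,0,0,0,0,0,0,0,0,0,0,0,0,0,0,0]}'
python3 - <<'E'
from h import *
go(-.066,-.105,.046)
P={k:np.array(v) for k,v in r.camera_params('top').items()};R,t,_=tray(P)
cv2.imwrite('pics/s2.png',cv2.resize(r.capture('side')[180:340,240:460],None,fx=3,fy=3)[...,::-1])
E
```

```text
time: 4.53
tool_pos: [0.4981, 0.0972, 0.0465]
tool_rot: [[-0.126, 0.992, 0.001], [0.992, 0.126, 0.001], [0.001, 0.001, -1.0]]
wrist_force: [0.6, 0.2, 0.7]
grip_width: 0.0007
finger_force: 0.0
t 4.5333 tray now [-0.0662  0.0111] 0.0465 shift [-11.61   0.04   0.04] twist [ 0.0009 -0.001  -0.0016] F [0.6 0.2 0.7]
```

View pics/s2.png

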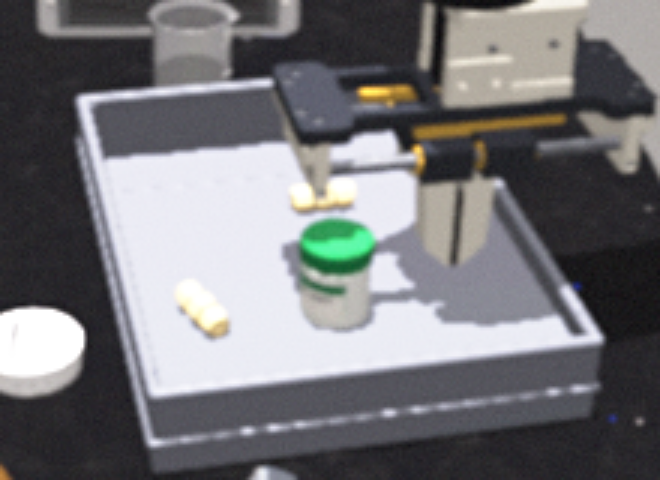

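The side view shows the fingertips at the deck, with union 1 hidden in front of them. The jar, union 2 and union 3 have not moved. Continuing over the edge.

```bash
python3 -m jog '{"twist":[[0,0,0],[0,0,0],[0,0,0],[0,0,0],[0,0,0],[0,0,0],[0,0,0],[0,0,0],[0,0,0],[0,0,0],[0,0,0],[0,0,0],[0,0,0],[0,0,0],[0,0,0],[0,0,0],[0,0,0],[0,0,0],[0,0,0],[0,0,0]],"travel":[[-0.5,0,0],[-1.1,0,0],[-1.7,0,0],[-2.3,0,0],[-2.9,0,0],[-3.5,0,0],[-4.1,0,0],[-4.7,0,0],[-5.3,0,0],[-5.9,0,0],[-6.5,0,0],[-7.1,0,0],[-7.7,0,0],[-8.3,0,0],[-8.9,0,0],[-9.5,0,0],[-10.1,0,0],[-10.7,0,0],[-11.3,0,0],[-11.6,0,0]],"claw":[0,0,0,0,0,0,0,0,0,0,0,0,0,0,0,0,0,0,0,0]}'
python3 -m jog '{"twist":[[0,0,0],[0,0,0],[0,0,0],[0,0,0],[0,0,0],[0,0,0]],"travel":[[0,0,0],[0,0,-2],[0,0,-4],[0,0,-6],[0,0,-8],[0,0,-8]],"claw":[0,0,0,0,0,0]}'
python3 - <<'E'
from h import *
go(-.0095,-.026,.1)
cv2.imwrite('pics/s3.png',np.hstack([cv2.resize(r.capture('side')[190:340,250:450],(400,300)),cv2.resize(r.capture('top')[180:330,220:420],(400,300))])[...,::-1])
E
```

```text
time: 6.25
tool_pos: [0.5151, -0.0164, 0.0478]
tool_rot: [[-0.127, 0.992, 0.005], [0.992, 0.127, 0.002], [0.002, 0.005, -1.0]]
wrist_force: [-0.3, 0.7, 11.8]
grip_width: 0.0001
finger_force: 5.8
time: 6.75
tool_pos: [0.5154, -0.0166, 0.13]
tool_rot: [[-0.127, 0.992, 0.007], [0.992, 0.127, 0.002], [0.001, 0.007, -1.0]]
wrist_force: [-0.2, -0.1, 0.7]
grip_width: 0.0
finger_force: 0.0
t 6.75 tray now [-0.0636 -0.104 ] 0.13 shift [7.8  5.38 3.04] twist [ 0.0075 -0.0009 -0.0001] F [-0.2 -0.1  0.7]
```

View pics/s3.png

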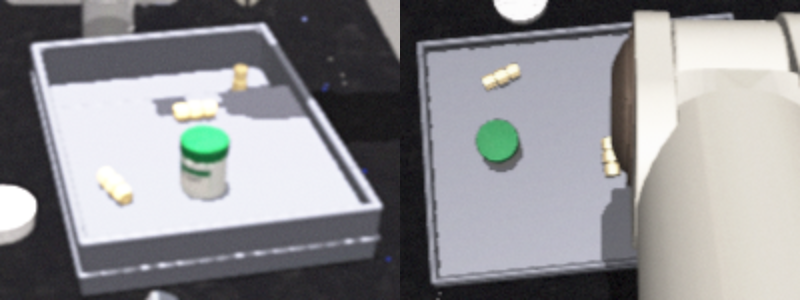

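Union 1 is at the edge and looks steeply tilted, resting against the drop. I'll check it once the arm is clear. Next is union 2.

```bash
python3 -m jog '{"twist":[[0,0,0],[0,0,0],[0,0,0],[0,0,0],[0,0,0],[0,0,0],[0,0,0],[0,0,0],[0,0,0],[0,0,0],[0,0,0]],"travel":[[1.5,1,0],[3,2,0],[4.5,3,0],[6,4,0],[7.5,5,0],[7.8,5.4,0],[7.8,5.4,2],[7.8,5.4,4],[7.8,5.4,6],[7.8,5.4,6],[7.8,5.4,6]],"claw":[0,0,0,0,0,0,0,0,0,0,0]}'
python3 - <<'E'
from h import *
go(-.0095,-.027,.046)
P={k:np.array(v) for k,v in r.camera_params('top').items()};R,t,_=tray(P)
cv2.imwrite('pics/s4.png',cv2.resize(r.capture('side')[180:340,250:450],None,fx=3,fy=3)[...,::-1])
E
```

```text
time: 7.77
tool_pos: [0.5545, 0.0671, 0.0648]
tool_rot: [[-0.127, 0.992, -0.004], [0.992, 0.127, 0.001], [0.001, -0.003, -1.0]]
wrist_force: [-0.1, 0.2, 0.2]
grip_width: 0.0005
finger_force: 0.0
t 7.7667 tray now [-0.0142 -0.0259] 0.0648 shift [-0.11  0.47  1.88] twist [-0.0035 -0.0013 -0.0003] F [-0.1  0.2  0.2]
```

View pics/s4.png

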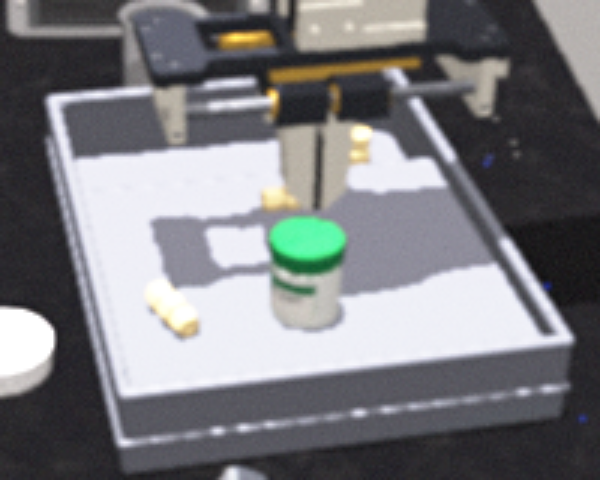

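```bash
python3 -m jog '{"twist":[[0,0,0],[0,0,0],[0,0,0],[0,0,0],[0,0,0],[0,0,0],[0,0,0],[0,0,0],[0,0,0],[0,0,0],[0,0,0],[0,0,0],[0,0,0],[0,0,0],[0,0,0],[0,0,0],[0,0,0],[0,0,0],[0,0,0],[0,0,0]],"travel":[[0,0.2,0.6],[0,0.2,1.2],[0,0.2,1.8],[0,0.2,1.8],[-0.5,0.2,1.8],[-1,0.2,1.8],[-1.5,0.2,1.8],[-2.1,0.2,1.8],[-2.7,0.2,1.8],[-3.3,0.2,1.8],[-3.9,0.2,1.8],[-4.5,0.2,1.8],[-5.1,0.2,1.8],[-5.7,0.2,1.8],[-6.3,0.2,1.8],[-6.9,0.2,1.8],[-7.5,0.2,1.8],[-8.1,0.2,1.8],[-8.5,0.2,1.8],[-8.5,0.2,1.8]],"claw":[0,0,0,0,0,0,0,0,0,0,0,0,0,0,0,0,0,0,0,0]}'
python3 -m jog '{"twist":[[0,0,0],[0,0,0],[0,0,0],[0,0,0],[0,0,0],[0,0,0]],"travel":[[0,0,0],[0,0,-2],[0,0,-4],[0,0,-6],[0,0,-8],[0,0,-8]],"claw":[0,0,0,0,0,0]}'
python3 -c "
from h import *
go(.0776,.085,.11)"
```

```text
time: 9.48
tool_pos: [0.5693, -0.0173, 0.0483]
tool_rot: [[-0.126, 0.992, 0.001], [0.992, 0.126, 0.001], [0.001, 0.001, -1.0]]
wrist_force: [0.2, 0.5, 0.5]
grip_width: 0.0007
finger_force: 0.0
time: 9.98
tool_pos: [0.572, -0.0152, 0.1325]
tool_rot: [[-0.129, 0.992, 0.008], [0.992, 0.129, 0.002], [0.001, 0.008, -1.0]]
wrist_force: [1.5, -0.0, -0.6]
grip_width: 0.0007
finger_force: 0.0
t 9.9833 tray now [-0.0073 -0.1097] 0.1325 shift [19.46  8.49  2.34] twist [ 0.008  -0.0014  0.0012] F [ 1.5 -0.  -0.6]
```

```bash
python3 -m jog '{"twist":[[0,0,0],[0,0,0],[0,0,0],[0,0,0],[0,0,0],[0,0,0],[0,0,0],[0,0,0],[0,0,0],[0,0,0],[0,0,0],[0,0,0],[0,0,0],[0,0,0],[0,0,0],[0,0,0],[0,0,0]],"travel":[[1.5,2,0],[3,4,0],[5,6,0],[7,8.3,0],[9.5,8.5,0],[12,8.5,0],[14.5,8.5,0],[17,8.5,0],[19,8.5,0],[19.4,8.5,0],[19.4,8.5,2],[19.4,8.5,4],[19.4,8.5,6],[19.4,8.5,6.5],[19.4,8.5,6.5],[19.4,8.5,6.5],[19.4,8.5,6.5]],"claw":[0,0,0,0,0,0,0,0,0,0,0,0,0,0,0,0,0]}'
python3 - <<'E'
from h import *
go(.079,.085,.047)
cv2.imwrite('pics/s5.png',np.hstack([cv2.resize(r.capture('side')[190:340,250:450],(400,300)),cv2.resize(r.capture('top')[180:330,220:420],(400,300))])[...,::-1])
E
```

```text
time: 11.4
tool_pos: [0.6298, 0.1874, 0.0651]
tool_rot: [[-0.127, 0.992, 0.003], [0.992, 0.127, 0.002], [0.002, 0.003, -1.0]]
wrist_force: [0.2, 0.0, -0.7]
grip_width: 0.0006
finger_force: 0.0
t 11.4 tray now [0.0759 0.0838] 0.0651 shift [0.11 0.31 1.81] twist [ 0.0031 -0.0021 -0.0001] F [ 0.2  0.  -0.7]
```

View pics/s5.png

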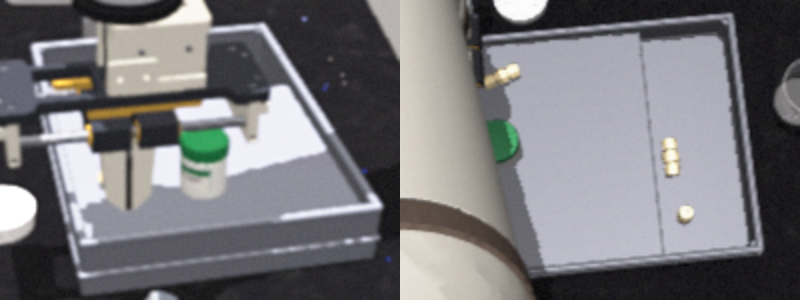

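In the top crop, union 2 lies in the well at (671,157) and union 1 stands on end in the well at (685,213). Its centre should be at about 24 mm, which is allowed. Now I'll sweep union 3.

```bash
python3 -m jog '{"twist":[[0,0,0],[0,0,0],[0,0,0],[0,0,0],[0,0,0],[0,0,0],[0,0,0],[0,0,0],[0,0,0],[0,0,0],[0,0,0],[0,0,0],[0,0,0],[0,0,0],[0,0,0],[0,0,0],[0,0,0],[0,0,0],[0,0,0]],"travel":[[0,0.3,0.6],[0,0.3,1.2],[0,0.3,1.8],[0,0.3,1.8],[-0.5,0.3,1.8],[-1,0.3,1.8],[-1.5,0.3,1.8],[-2,0.3,1.8],[-2.6,0.3,1.8],[-3.2,0.3,1.8],[-3.8,0.3,1.8],[-4.4,0.3,1.8],[-5,0.3,1.8],[-5.6,0.3,1.8],[-6.2,0.3,1.8],[-6.8,0.3,1.8],[-7.4,0.3,1.8],[-8,0.3,1.8],[-8,0.3,1.8]],"claw":[0,0,0,0,0,0,0,0,0,0,0,0,0,0,0,0,0,0,0]}'
python3 - <<'E'
from h import *
go(.079,-.112,.047)
P={k:np.array(v) for k,v in r.camera_params('top').items()};R,t,_=tray(P)
for c in blobs(r.capture('top'),'top',(10,40,120),(35,255,255),20,400):
    for q in (cv2.boxPoints(cv2.minAreaRect(c))):print((R.T@(ray(P,q,.043)[:2]-t)).round(3),end=' ')
    print()
E
```

```text
time: 13.08
tool_pos: [0.6423, 0.1061, 0.0456]
tool_rot: [[-0.126, 0.992, 0.001], [0.992, 0.126, 0.001], [0.001, 0.001, -1.0]]
wrist_force: [-0.3, -0.5, -0.5]
grip_width: 0.0003
finger_force: 0.0
t 13.0833 tray now [0.0779 0.0016] 0.0456 shift [-11.36   0.13  -0.14] twist [ 0.0011 -0.0005 -0.0017] F [-0.3 -0.5 -0.5]
[-0.279  0.109] [-0.26  -0.032] [-0.274 -0.035] [-0.293  0.107] 
[-0.041  0.061] [-0.03  -0.026] [-0.04  -0.027] [-0.051  0.06 ] 
[ 0.003 -0.109] [ 0.001 -0.124] [-0.033 -0.12 ] [-0.032 -0.105] 
[0.229 0.238] [0.23  0.205] [0.207 0.203] [0.206 0.236]
```

```bash
python3 -m jog '{"twist":[[0,0,0],[0,0,0],[0,0,0],[0,0,0],[0,0,0],[0,0,0],[0,0,0],[0,0,0],[0,0,0],[0,0,0],[0,0,0],[0,0,0],[0,0,0],[0,0,0],[0,0,0],[0,0,0],[0,0,0],[0,0,0],[0,0,0],[0,0,0]],"travel":[[-0.5,0,0],[-1.1,0,0],[-1.7,0,0],[-2.3,0,0],[-2.9,0,0],[-3.5,0,0],[-4.1,0,0],[-4.7,0,0],[-5.3,0,0],[-5.9,0,0],[-6.5,0,0],[-7.1,0,0],[-7.7,0,0],[-8.3,0,0],[-8.9,0,0],[-9.5,0,0],[-10.1,0,0],[-10.7,0,0],[-11.2,0,0],[-11.2,0,0]],"claw":[0,0,0,0,0,0,0,0,0,0,0,0,0,0,0,0,0,0,0,0]}'
python3 -m jog '{"twist":[[0,0,0],[0,0,0],[0,0,0],[0,0,0],[0,0,0],[0,0,0],[0,0,0],[0,0,0],[0,0,0],[0,0,0],[0,0,0],[0,0,0],[0,0,0],[0,0,0],[0,0,0],[0,0,0]],"travel":[[0,0,0],[0,0,-2],[0,0,-4],[0,0,-6],[0,0,-8],[0,0,-10],[2.5,0,-11],[5,0,-11],[7.5,0,-11],[10,0,-11],[12.5,0,-11],[15,0,-11],[17.5,0,-11],[20,0,-11],[22,0,-11],[22,0,-11]],"claw":[0,0,0,0,0,0,0,0,0,0,0,0,0,0,0,0]}'
python3 - <<'E'
from h import *
P={k:np.array(v) for k,v in r.camera_params('top').items()};R,t,_=tray(P)
im=r.capture('top')
for c in blobs(im,'top',(10,40,120),(35,255,255),20,400):
    (u,v),wh,_=cv2.minAreaRect(c);k=(R.T@(ray(P,(u,v),.013)[:2]-t))
    if abs(k[0])<.12:print((u,v),wh,k.round(4))
cv2.imwrite('pics/s6.png',np.hstack([cv2.resize(r.capture('side')[190:340,250:450],(400,300)),cv2.resize(im[180:330,220:420],(400,300))])[...,::-1])
E
```

```text
time: 14.8
tool_pos: [0.6564, -0.0047, 0.0455]
tool_rot: [[-0.126, 0.992, 0.001], [0.992, 0.126, 0.001], [0.001, 0.001, -1.0]]
wrist_force: [0.3, -0.7, 0.3]
grip_width: 0.0004
finger_force: 0.0
time: 16.13
tool_pos: [0.6257, 0.2236, 0.156]
tool_rot: [[-0.136, 0.991, -0.0], [0.991, 0.136, 0.007], [0.007, 0.001, -1.0]]
wrist_force: [0.4, 0.5, 0.1]
grip_width: 0.0006
finger_force: 0.0
(355.0, 258.0) (18.0, 8.0) [-0.0104 -0.1171]
(325.5, 203.5) (7.0, 17.0) [ 0.1049 -0.0698]
```

View pics/s6.png

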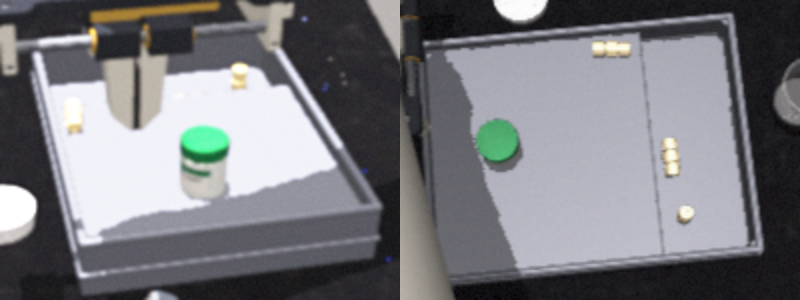

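Union 3 slipped around the blade and now lies along the +x wall, at (611,48) in the crop, about 30 mm short of the edge. The other two are in the well. I'll push it again from behind with the blade close to the wall.

Run:
```python
from h import *
P={k:np.array(v) for k,v in r.camera_params('top').items()};R,t,_=tray(P)
for q in cv2.boxPoints(((325.5,203.5),(8,19),90)):print((R.T@(ray(P,q,.043)[:2]-t)).round(4))
for q in ((341.5,198),(325,201)):print('wall face base',(R.T@(ray(P,q,.052)[:2]-t)).round(4))
go(.085,-.020,.08)
```

```text
[ 0.1059 -0.0512]
[ 0.1026 -0.0879]
[ 0.0866 -0.0863]
[ 0.0898 -0.0498]
wall face base [ 0.1018 -0.1001]
wall face base [ 0.0986 -0.068 ]
t 16.2333 tray now [0.0772 0.1138] 0.1558 shift [-13.4    0.72   7.55] twist [ 0.0008 -0.0023  0.0037] F [ 0.  -0.6  0. ]
```

```bash
python3 -m jog '{"twist":[[0,0,0],[0,0,0],[0,0,0],[0,0,0],[0,0,0],[0,0,0],[0,0,0],[0,0,0],[0,0,0],[0,0,0],[0,0,0],[0,0,0],[0,0,0],[0,0,0],[0,0,0],[0,0,0]],"travel":[[-2,0.7,0],[-4,0.7,0],[-6,0.7,0],[-8,0.7,0],[-10,0.7,0],[-12,0.7,0],[-13.4,0.7,0],[-13.4,0.7,0],[-13.4,0.7,2],[-13.4,0.7,4],[-13.4,0.7,6],[-13.4,0.7,7.5],[-13.4,0.7,7.5],[-13.4,0.7,7.5],[-13.4,0.7,7.5],[-13.4,0.7,7.5]],"claw":[0,0,0,0,0,0,0,0,0,0,0,0,0,0,0,0]}'
python3 -c "
from h import *
go(.087,-.024,.046)"
```

```text
time: 17.57
tool_pos: [0.6533, 0.0841, 0.0822]
tool_rot: [[-0.128, 0.992, 0.003], [0.992, 0.128, 0.003], [0.002, 0.004, -1.0]]
wrist_force: [0.2, -0.6, 0.3]
grip_width: 0.0003
finger_force: 0.0
t 17.5667 tray now [ 0.086  -0.0216] 0.0822 shift [-0.25  0.09  3.62] twist [ 0.0036 -0.0021  0.0006] F [ 0.2 -0.6  0.3]
```

```bash
python3 -m jog '{"twist":[[0,0,0],[0,0,0],[0,0,0],[0,0,0],[0,0,0],[0,0,0],[0,0,0],[0,0,0],[0,0,0],[0,0,0],[0,0,0],[0,0,0],[0,0,0],[0,0,0],[0,0,0],[0,0,0],[0,0,0],[0,0,0],[0,0,0],[0,0,0]],"travel":[[0,0.1,1],[0,0.1,2],[0,0.1,3],[0,0.1,3.5],[0,0.1,3.5],[-0.5,0.1,3.5],[-1,0.1,3.5],[-1.5,0.1,3.5],[-2.1,0.1,3.5],[-2.7,0.1,3.5],[-3.3,0.1,3.5],[-3.9,0.1,3.5],[-4.6,0.1,3.5],[-5.3,0.1,3.5],[-6,0.1,3.5],[-6.7,0.1,3.5],[-7.4,0.1,3.5],[-8.1,0.1,3.5],[-8.8,0.1,3.5],[-9.2,0.1,3.5]],"claw":[0,0,0,0,0,0,0,0,0,0,0,0,0,0,0,0,0,0,0,0]}'
python3 -m jog '{"twist":[[0,0,0],[0,0,0],[0,0,0],[0,0,0],[0,0,0],[0,0,0],[0,0,0],[0,0,0],[0,0,0],[0,0,0],[0,0,0],[0,0,0],[0,0,0],[0,0,0],[0,0,0],[0,0,0]],"travel":[[0,0,0],[0,0,-2],[0,0,-4],[0,0,-6],[0,0,-8],[0,0,-10],[2.5,0,-11],[5,0,-11],[7.5,0,-11],[10,0,-11],[12.5,0,-11],[15,0,-11],[17.5,0,-11],[20,0,-11],[22,0,-11],[22,0,-11]],"claw":[0,0,0,0,0,0,0,0,0,0,0,0,0,0,0,0]}'
python3 - <<'E'
from h import *
P={k:np.array(v) for k,v in r.camera_params('top').items()};R,t,_=tray(P)
im=r.capture('top')
for c in blobs(im,'top',(10,40,100),(35,255,255),10,400):
    (u,v),wh,_=cv2.minAreaRect(c)
    k=[(R.T@(ray(P,(u,v),z)[:2]-t)).round(4) for z in(.013,.04)]
    if abs(k[0][0])<.12:print((u,v),wh,k)
for c in blobs(im,'top',(45,80,30),(85,255,255),100,2000):
    (u,v),rr=cv2.minEnclosingCircle(c);print('jar',(R.T@(ray(P,(u,v),.081)[:2]-t)).round(4))
cv2.imwrite('pics/s7.png',np.hstack([cv2.resize(r.capture('side')[190:340,250:450],(400,300)),cv2.resize(im[160:310,220:420],(400,300))])[...,::-1])
E
```

```text
time: 19.23
tool_pos: [0.665, -0.0092, 0.0454]
tool_rot: [[-0.127, 0.992, 0.001], [0.992, 0.127, 0.001], [0.001, 0.001, -1.0]]
wrist_force: [0.2, -0.5, 0.4]
grip_width: 0.0009
finger_force: 0.0
time: 20.57
tool_pos: [0.6345, 0.2186, 0.156]
tool_rot: [[-0.136, 0.991, -0.0], [0.991, 0.136, 0.007], [0.007, 0.001, -1.0]]
wrist_force: [-0.1, 1.8, 0.1]
grip_width: 0.0006
finger_force: 0.0
(362.4459533691406, 287.6756286621094) (6.411561012268066, 7.233555316925049) [array([-0.0694, -0.1254]), array([-0.0721, -0.1229])]
(355.0, 258.0) (18.0, 8.0) [array([-0.0104, -0.1171]), array([-0.0149, -0.1148])]
(355.41766357421875, 201.62940979003906) (7.701031684875488, 18.330625534057617) [array([ 0.1034, -0.1299]), array([ 0.0957, -0.1272])]
jar [0.0071 0.0437]
```

View pics/s7.png

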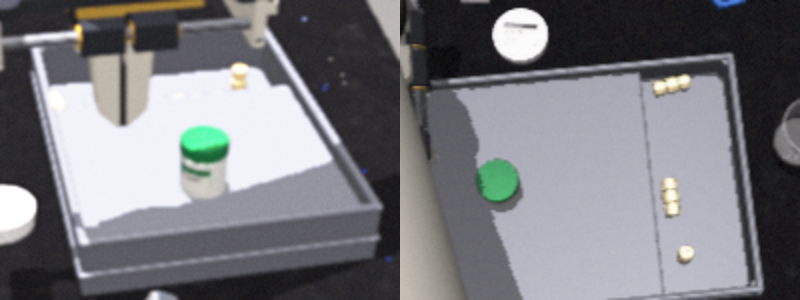

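All three unions are in the well. Union 3 lies flat at about (0.10, -0.13), union 2 at about (-0.01, -0.117), and union 1 stands on end at about (-0.07, -0.124) with its centre near 24 mm. The jar measures within 1 mm of its start, and the tin and beaker look undisturbed.

```bash
python3 -c "
from rig import r
print(r.close_job())"
```

```text
the job is handed in; nothing more can be done
None
```

All three unions were swept over the deck edge into the catch well without being picked up, the jar, tin and beaker were left in place, and the job was handed in at about 21 s of the 62 s allowed; no verdict was returned.

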